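Make the roller trimmer ready for a full-width mount board

TASK

Get the roller trimmer ready for a full-width mount board: draw out the paperweight that was left lying under its rail and lay it flat and square across the bare end of the painting on the felt, as its twin lies across the other end (set it down, do not drop it). Run the cutter head along the rail right up to its end stop at the squaring-bar end, and slide the size stop outwards, away from the rail, right up to its end stop. Leave the twin, the bottles and the bowl standing where they are.

Things in the scene. Friction and masses are not known exactly. Their poses are not given: they have to be found in the camera images.
- trimmer: Roller trimmer, fixed: grey base 290 (x) x 400 (y) mm, its bed 20 mm above the table. Origin under the middle of the base. The rail side is -x; +x is outwards, away from the rail. The cutter head slides on the rail along y; the size stop slides along x in a groove at y = 105 mm.
- rail (a point): Middle of the rail's top, at x = -85 mm of the trimmer, 63 mm above the table. Metal bar 18 mm wide along y, underside 45 mm above the table: a 25 mm gap over the bed, open to both sides. Two black end posts carry it at y = -189 and +189 mm (58 x 22 mm, 70 mm high).
- squaring_bar (a point): Middle of the top of the squaring bar: a low metal ruler 185 mm (x) x 12 mm, standing 10 mm over the bed along the trimmer's -y end. The cutter head's wanted end stop is at this end.
- stop_end (a point): Middle of the top of the black block, 12 (x) x 40 mm, 14 mm over the bed, at the outer end of the size stop's groove: there the size stop has its end stop.
- cutter_head (a joint): Travel of the cutter head on the rail, m: 0 at the +y end, 0.276 at its end stop at the squaring-bar (-y) end; its middle is at y = 0.138 - value of the trimmer. Grey block 60 (x) x 74 (y) mm reaching down to 5 mm above the bed: a bar lying under the rail blocks it. About 2 N of friction; stays where left.
- head_grip (a point): Middle of the top of the cutter head's grip, 93 mm above the table: black upright ridge 24 mm thick (x) x 60 mm long (y), its sides free for 23 mm down from the top. Axes as the trimmer's.
- size_stop (a joint): Travel of the size stop, m: 0 nearest the rail, 0.110 at its end stop outwards (trimmer +x); its middle is at x = value - 0.008 of the trimmer. Metal bar 24 mm (x) x 110 mm (y), top 36 mm above the table, with a black grip on it. About 2.5 N of friction; stays where left.
- stop_grip (a point): Middle of the top of the size stop's grip, 68 mm above the table: black upright ridge 20 mm thick (x) x 64 mm long (y), its sides free for 32 mm down from the top. Axes as the trimmer's.
- weight: The paperweight to move: dark wooden bar 160 (its x) x 28 (y) x 18 (z) mm, about 0.2 kg, origin at the centre of its underside. Starts flat on the trimmer's bed, passing under the rail roughly square to it, its +x end on the open bed, between the cutter head and the squaring-bar end.
- twin_weight: The twin paperweight, same shape, lying across the end of the painting nearer the robot, its middle about 80 mm from the felt's middle. It stays there.
- felt: Grey felt 250 (x) x 172 (y) x 3 mm, fixed, beside the trimmer on its left or right; origin under its middle. On it a white painting 222 (x) x 140 (y) mm, centred. The twin lies across its -x end; the +x end, farther from the robot, is bare. There the paperweight belongs: middle about 80 mm in +x from the felt's middle, length along the felt's y.
- tray: Wooden brush tray 240 (x) x 170 (y) mm, rim 20 mm high, fixed, on the other side of the trimmer from the felt; brushes lie in it and the ink bottle stands in it. Origin under its middle.
- ink_bottle: Black ink bottle, diameter 58, height 135 mm, standing in the tray; origin at the centre of its foot.
- water_bottle: Milky translucent water bottle with a white cap, diameter 64, height 195 mm, standing close to the trimmer's outward (+x) edge; origin at the centre of its foot.
- wash_bowl: Blue china bowl, rim diameter 94, height 55 mm, standing on the table just beyond the felt's bare (+x) end; origin at the centre of its foot.
Things that resemble listed ones, but are neither listed nor needed, are in the scene too. Leave any white look-alike of the weight alone.

How it is judged:
At the end, for the whole second after the job is handed in: Cutter head and size stop each within 5 mm of their end stops. Paperweight at rest, flat on the felt across the painting's bare end: its middle 55 to 105 mm in +x from the felt's middle, within 25 mm of its centre line, its length within 10 degrees of the felt's y (value of joint cutter_head above 0.271 m and value of joint size_stop above 0.105 m and x of weight in the frame of felt between 0.055 and 0.105 m and y of weight in the frame of felt between -0.025 and 0.025 m and z of weight in the frame of felt below 0.007 m and angle between weight's own z axis and vertical below 0.1 rad and angle between the x axis of weight and the y axis of felt, either way round below 0.17 rad and linear speed of weight below 0.02 m/s); the robot touches nothing.
It fails at once if the wash bowl is shifted by more than 20 mm or tipped by more than 17 degrees (distance of wash_bowl from where it was at the start of the episode above 0.02 m or angle between wash_bowl's own z axis and vertical above 0.3 rad).
It fails at once if the water bottle is shifted by more than 20 mm or tipped by more than 17 degrees (distance of water_bottle from where it was at the start of the episode above 0.02 m or angle between water_bottle's own z axis and vertical above 0.3 rad).
It fails at once if the ink bottle is shifted by more than 20 mm or tipped by more than 17 degrees (distance of ink_bottle from where it was at the start of the episode above 0.02 m or angle between ink_bottle's own z axis and vertical above 0.3 rad).
It fails at once if the paperweight already on the painting is shifted by more than 20 mm or tipped by more than 17 degrees (distance of twin_weight from where it was at the start of the episode above 0.02 m or angle between twin_weight's own z axis and vertical above 0.3 rad).
It fails at once if the paperweight is dropped: it falls out of the fingers faster than 0.6 m/s (a fall of about 2 cm) (contact force between the fingers and weight below 0.02 N and linear speed of weight above 0.6 m/s).
It also fails if it takes over 72 s, if anything falls off the work surface, if the arm or the gripper's body presses on something with over 40 N, if the wrist force passes 120 N, or if a joint passes its speed limit or range.

ROBOT

A 6-joint arm with a two-finger parallel gripper is mounted at the origin on the work surface. World frame = base frame: x ahead of the robot, y to its left, z up, the work surface at z = 0. Lengths are in m, angles in rad, forces in N, time in s.
With the tool pointing down it reaches from about 0.275 to 1 m from the base axis. Payload 8.4 kg.
Tool frame: the origin (TCP) lies on the centre line of the jaws, within the pads' length; the fingertips stand 17 mm ahead of it and the grasp point (between the pads) lies 2 mm behind it (bot.tcp_to_tips is the y of the fingertips in the tool frame, in m); y points along the fingers, z is the direction in which the jaws open and shut, and the axes are right-handed (so a half turn about y gives the same grasp; the last joint's range is limited). The gripper opens to 85 mm and grips with 20 to 120 N. Pads are 22 mm wide; open, the fingers measure 114 mm over their backs; the gripper's body (76 mm by 85 mm) begins 54 mm behind the grasp point. The pads swing forward as they close: fully open they stand 13 mm farther back than shut.
Start: joints at [1.285, 0.353, 1.633, -0, 1.155, -0.002], TCP at [0.175, 0.6, 0.248] pointing down, gripper open.
Joint ranges: [-2.63, 2.63], [-0.92, 2.1], [0.06, 2.66], [-1.3, 4.44], [0, 2.69], [-3.02, 3.02]. Speed limits (rad/s): [2.22, 2.22, 2.79, 3.14, 3.14, 3.14].

INTERFACE

Orientations are given as a unit quaternion [x, y, z, w].
In Python, from workcell import bot, hand, kinematics, get_obs, vision, hand_in gives the robot as it stands. The module is installed in compiled form; this text tells all that it offers. Calls block until the motion is done:
- bot.reach(position, orientation): joint-space move of the TCP to a pose.
- bot.servo_line(position, ori=None, velocity=0.15): straight line of the TCP; ori=None keeps the orientation; velocity is the mean speed in m/s.
- bot.goto_joints(angles): joint-space move.
- hand.move_gripper(opening, strength=None): finger opening in m; strength is the grip in N (None keeps the last); returns when the fingers have stopped.
- bot.dwell(seconds).
- kinematics.solve_ik(position, orientation): joint angles nearest the present ones, or None.
- get_obs(): the state.
- vision.read_camera(name): name is "scene" or "top" or "wrist"; returns a dict with "frame" (400x640x3 uint8, red, green, blue), "intrinsics" (3x3 intrinsics, pixels), "view" (4x4, takes a point from world to camera coordinates). Camera axes: x right, y down, z forward; pixel columns grow to the right and rows downward; lengths in m; the calibration is good to about 2 mm. The wrist camera is an equidistant fisheye: a pixel r from the principal point sees the ray r / f radians off the axis. A picture is of the moment at which its call begins. There is no depth.
A pose or a line that the arm cannot do raises bot.IKError and nothing moves.
- hand_in(): hands the job in, once; it reports no verdict.
The state is a dict: "time_s": time; "joint_pos": joint angles; "joint_vel": joint speeds; "joint_efforts": joint torques, N m; "position": TCP position; "orientation": TCP orientation; "wrist_force": force on the tool from outside, world axes, zero at the start; "ft_torque": the same for the moment, N m; "gripper_width": finger opening in m.
Only numpy, scipy, OpenCV 4.12 (cv2) and the standard library are available. Lean on these libraries where they do the work, as an engineer would, in place of code of your own. Each camera call takes 0.05 s, during which the arm holds its last target. There are 200 camera calls.

## Working session

There is one attempt and no reset: what is moved stays moved. The work goes in short steps, each a Python script; the robot and the scene stay as the last script left them, time stands still between calls to the robot, and variables do not carry over. Pictures are saved under pics/ and viewed, about 8 in all and at most 12, crops included, and the job is handed in when it is done.

```bash
mkdir -p pics
python3 - <<'E'
from workcell import *
import cv2,numpy as np,pickle
d={}
for n in ["scene","top"]:
    c=vision.read_camera(n); d[n]=c
    cv2.imwrite(f"pics/{n}0.png",c["frame"][:,:,::-1])
    print(n,c["intrinsics"],c["view"])
pickle.dump(d,open("d0.pkl","wb"))
o=get_obs();print(o["time_s"],o["orientation"],o["wrist_force"])
E
```

```text
scene [[380.90960982   0.         317.00733897]
 [  0.         380.90960982 204.86021983]
 [  0.           0.           1.        ]] [[ 0.18719988  0.98218533 -0.016376   -0.10603621]
 [ 0.61457902 -0.13010833 -0.7780517  -0.21498136]
 [-0.76632163  0.13558684 -0.62798676  1.53210739]
 [ 0.          0.          0.          1.        ]]
top [[482.22511848   0.         317.26672282]
 [  0.         482.22511848 200.97843411]
 [  0.           0.           1.        ]] [[ 0.009111   -0.9997493   0.02045295 -0.00317651]
 [-0.9870067  -0.01227246 -0.16020976  0.51682919]
 [ 0.1604206  -0.01872753 -0.98687107  1.49432994]
 [ 0.          0.          0.          1.        ]]
0.1 [ 0.70043052 -0.10006533  0.09992938 -0.69956997] [-0.14277728  0.15152082  0.2702938 ]
```

View pics/top0.png

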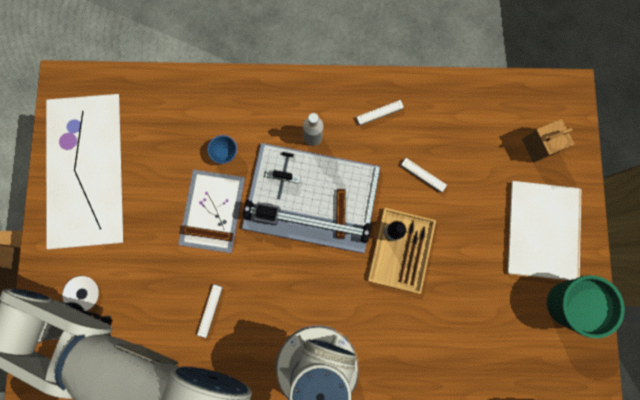

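View pics/scene0.png

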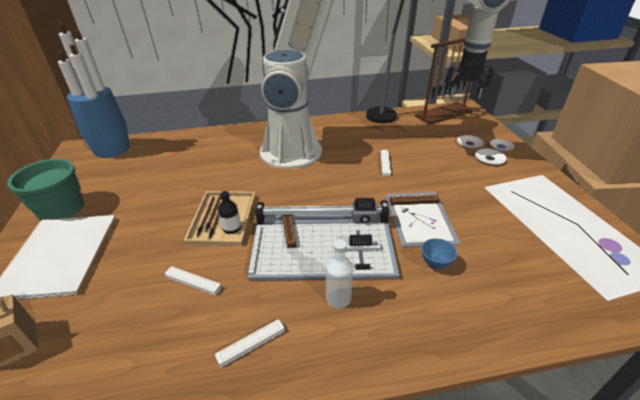

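The top view shows the trimmer at (312,197) with its head at (265,212) and its size stop at (282,173). A dark brown bar at (340,213) passes under the rail, and the twin lies on the felt at (207,233). The bowl is at (222,150), the water bottle at (313,128) and the ink bottle at (397,231). The white bars at (380,112), (424,175) and (209,310) are look-alikes to leave alone. The brown bar under the rail is the weight, and I'll confirm that in an enlarged crop.

Run:
```python
import cv2,pickle
d=pickle.load(open("d0.pkl","rb"))
f=d["top"]["frame"][120:270,170:390,::-1]
f=cv2.resize(f,None,fx=3.6,fy=3.6,interpolation=cv2.INTER_CUBIC)
cv2.imwrite("pics/crop0.png",f)
```

```text
(no output)
```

View pics/crop0.png

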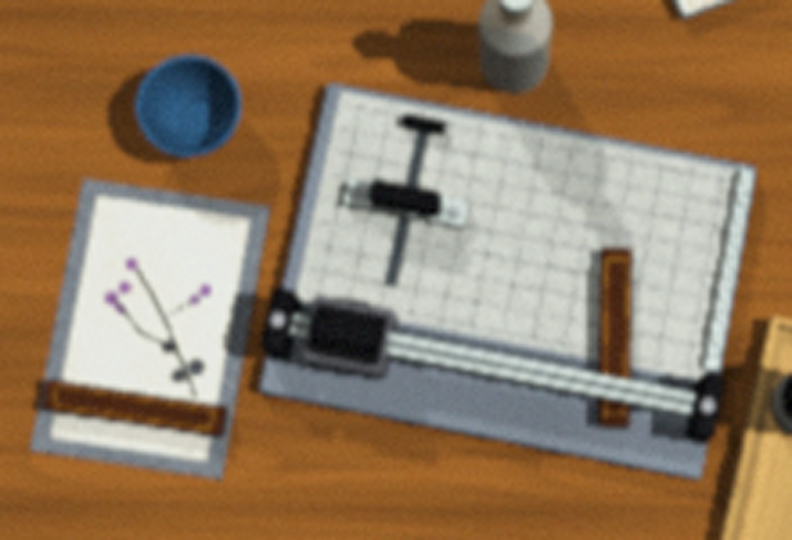

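The crop confirms it: the dark wooden bar at crop (615,335) passes under the rail, between the head at (347,335) and the squaring bar at (730,260), and the white bars don't fit that. Next I'll cast rays.

```bash
cat > h.py <<'E'
import numpy as np, pickle
def ray(c,uv,z):
    K,V=c["intrinsics"],c["view"];R,t=V[:3,:3],V[:3,3]
    d=R.T@np.linalg.inv(K)@np.r_[uv,1.]; o=-R.T@t
    return (o+d*(z-o[2])/d[2])
def fr(p,yaw): # frame
    c,s=np.cos(yaw),np.sin(yaw); R=np.array([[c,-s],[s,c]])
    return lambda x,y:np.array(p[:2])+R@[x,y]
E
python3 - <<'E'
from h import *
d=pickle.load(open("d0.pkl","rb"));c=d["top"]
P=lambda u,v,z:ray(c,(170+(u+.5)/3.6-.5,120+(v+.5)/3.6-.5),z)[:2]
def quad(n,pts,z):
    q=np.array([P(*p,z) for p in pts]); m=q.mean(0)
    e1=(q[0]-q[3]+q[1]-q[2])/2; e2=(q[0]-q[1]+q[3]-q[2])/2  # x-ish(up), y-ish(left)
    print(n,m.round(4),"x-len %.3f ang %.2f  y-len %.3f ang %.2f"%(np.linalg.norm(e1),np.degrees(np.arctan2(e1[1],e1[0])),np.linalg.norm(e2),np.degrees(np.arctan2(-e2[0],e2[1]))))
quad("trim",[(330,85),(755,166),(703,478),(260,393)],.02)
quad("felt",[(85,180),(268,206),(220,478),(33,450)],.003)
quad("paint",[(97,193),(254,212),(208,460),(48,440)],.003)
quad("weight",[(602,248),(631,250),(627,425),(598,423)],.038)
quad("twin",[(40,381),(226,407),(221,434),(37,406)],.021)
for n,u,v,z in [("sgrip",405,198,.068),("headgrip",347,333,.093),("stopend",422,125,.034),("bowl",190,104,.055),("postL",281,320,.07),("postR",708,404,.07),("bottlecap",515,5,.195)]: print(n,P(u,v,z).round(4))
E
```

```text
trim [0.5335 0.0194] x-len 0.288 ang -10.35  y-len 0.397 ang -10.26
felt [0.4879 0.3433] x-len 0.249 ang -7.84  y-len 0.168 ang -7.69
paint [0.4897 0.3432] x-len 0.228 ang -8.25  y-len 0.144 ang -6.39
weight [ 0.4799 -0.0715] x-len 0.156 ang -1.22  y-len 0.026 ang -3.30
twin [0.4137 0.3548] x-len 0.023 ang -6.11  y-len 0.165 ang -7.68
sgrip [0.5953 0.1144]
headgrip [0.472  0.1598]
stopend [0.6703 0.1024]
bowl [0.681  0.3078]
postL [0.4858 0.219 ]
postR [ 0.4171 -0.15  ]
bottlecap [0.73   0.0209]
```

The sizes agree: trimmer 288x397 mm, felt 249x168, weight 156x26, and stop_end, the head and the grips fall where the frame says they should. Next I'll check IK for all the key poses, then grasp.

```bash
cat >> h.py <<'E'
from scipy.spatial.transform import Rotation as Rn
def ori(deg):
    c,s=np.cos(np.radians(deg)),np.sin(np.radians(deg))
    return Rn.from_matrix(np.array([[s,-c,0],[0,0,-1],[c,s,0]]).T).as_quat()
T=fr((.5335,.0194),np.radians(-10.3)); F=fr((.4885,.3433),np.radians(-7.8))
def st(o): print("t %.1f pos %s w %.4f F %s"%(o["time_s"],np.round(o["position"],4),o["gripper_width"],np.round(o["wrist_force"],1)))
E
python3 - <<'E'
from h import *
from workcell import *
print(Rn.from_quat(get_obs()["orientation"]).as_matrix().round(2), bot.tcp_to_tips)
for n,p,z,a in [("w",(.48,-.0715),.043,88.5),("pl",F(.075,0),.026,-7.8),("stop",T(.044,.118),.06,-10.3),("stop2",T(.102,.118),.06,-10.3),("head",T(-.085,.127),.09,-10.3),("head2",T(-.085,-.138),.09,-10.3)]:
    for k in (-180,0,180):
        q=kinematics.solve_ik(np.r_[p,z],ori(a+k)); print(n,a+k,np.round(p,3),None if q is None else np.round(q,2))
E
```

```text
[[ 0.96 -0.    0.28]
 [-0.28 -0.    0.96]
 [-0.   -1.   -0.  ]] 0.017
w -91.5 [ 0.48  -0.072] [-0.15  0.45  2.07 -0.    0.62  1.45]
w 88.5 [ 0.48  -0.072] [-0.15  0.45  2.07 -0.    0.62 -1.7 ]
w 268.5 [ 0.48  -0.072] [-0.15  0.45  2.07 -0.    0.62  1.45]
pl -187.8 [0.563 0.333] [ 0.53  0.66  1.7  -0.    0.78 -2.47]
pl -7.8 [0.563 0.333] [ 0.53  0.66  1.7  -0.    0.78  0.67]
pl 172.2 [0.563 0.333] [ 0.53  0.66  1.7  -0.    0.78 -2.47]
stop -190.3 [0.598 0.128] [ 0.21  0.56  1.79 -0.    0.79 -2.75]
stop -10.3 [0.598 0.128] [ 0.21  0.56  1.79 -0.    0.79  0.39]
stop 169.7 [0.598 0.128] [ 0.21  0.56  1.79 -0.    0.79 -2.75]
stop2 -190.3 [0.655 0.117] [ 0.17  0.62  1.67 -0.    0.85 -2.79]
stop2 -10.3 [0.655 0.117] [ 0.17  0.62  1.67 -0.    0.85  0.35]
stop2 169.7 [0.655 0.117] [ 0.17  0.62  1.67 -0.    0.85 -2.79]
head -190.3 [0.473 0.16 ] [ 0.32  0.38  2.03 -0.    0.74 -2.64]
head -10.3 [0.473 0.16 ] [ 0.32  0.38  2.03 -0.    0.74  0.5 ]
head 169.7 [0.473 0.16 ] [ 0.32  0.38  2.03 -0.    0.74 -2.64]
head2 -190.3 [ 0.425 -0.101] None
head2 -10.3 [ 0.425 -0.101] [-0.24  0.3   2.15 -0.    0.68 -0.06]
head2 169.7 [ 0.425 -0.101] None
```

Run:
```python
from h import *
from workcell import *
import cv2
hand.move_gripper(.060,60)
bot.reach([.482,-.0715,.17],ori(-91.5)); st(get_obs())
c=vision.read_camera("wrist"); pickle.dump(c,open("w1.pkl","wb"))
cv2.imwrite("pics/w1.png",c["frame"][:,:,::-1])
```

```text
t 3.1 pos [ 0.4823 -0.071   0.1701] w 0.0601 F [-1.3 -0.9  0.1]
```

View pics/w1.png

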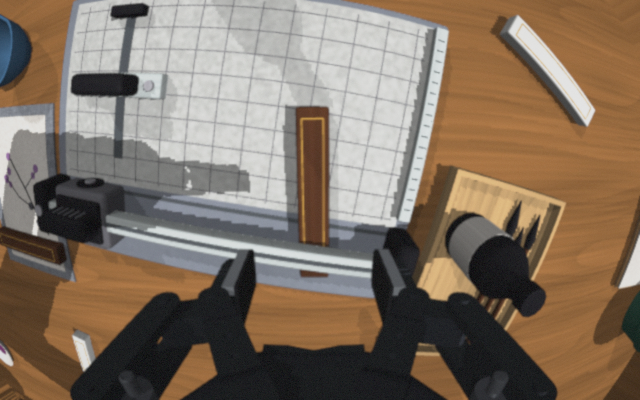

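The wrist view shows the bar between the jaws, with its outer end at (297..328,107), where it meets the rail at (301..328,243), and its tail at (313,274). I'll check these by ray.

```bash
cat >> h.py <<'E'
def wray(c,uv,z):
    K,V=c["intrinsics"],c["view"];R,t=V[:3,:3],V[:3,3]
    a=(np.array(uv)-K[:2,2])/K[0,0]; r=np.linalg.norm(a)
    d=R.T@np.r_[np.sin(r)*a/r,np.cos(r)]; o=-R.T@t
    return o+d*(z-o[2])/d[2]
E
python3 - <<'E'
from h import *
c=pickle.load(open("w1.pkl","rb"))
for n,u,v,z in [("A",297,108,.038),("B",328,107,.038),("C",301,242,.038),("D",328,244,.038),("tail",313,274,.038),("stop",105,84,.068),("stopend",129,12,.034),("headtop",91,182,.093)]: print(n,wray(c,(u,v),z)[:2].round(4))
E
```

```text
A [ 0.5587 -0.0601]
B [ 0.5588 -0.0855]
C [ 0.4387 -0.059 ]
D [ 0.436  -0.0839]
tail [ 0.4039 -0.0692]
stop [0.5962 0.1016]
stopend [0.6684 0.0975]
headtop [0.517  0.1098]
```

Run:
```python
from h import *
from workcell import *
import cv2
p=np.array([.481,-.072]);o=ori(-91)
bot.servo_line(np.r_[p,.043],o,.12); st(get_obs())
hand.move_gripper(.0,60); st(get_obs())
bot.servo_line(np.r_[p,.045],None,.05)
p2=p+T(.085,0)-T(0,0)
bot.servo_line(np.r_[p2,.045],None,.08); st(get_obs())
bot.servo_line(np.r_[p2,.09],None,.1)
c=vision.read_camera("wrist");t=vision.read_camera("top")
im=np.hstack([cv2.resize(c["frame"],(400,250)),cv2.resize(t["frame"][120:270,150:390],(400,250))])
cv2.imwrite("pics/w2.png",im[:,:,::-1]); st(get_obs())
```

```text
t 4.4 pos [ 0.4815 -0.0721  0.0435] w 0.0601 F [-0.5 -0.   0.4]
t 4.8 pos [ 0.4814 -0.0721  0.0438] w 0.0261 F [-1.8  0.4  8.5]
t 6.2 pos [ 0.564  -0.0871  0.0449] w 0.0261 F [-0.3  1.2 -2.3]
t 6.9 pos [ 0.5641 -0.0871  0.0894] w 0.0260 F [-0.2  0.3 -2.2]
```

View pics/w2.png

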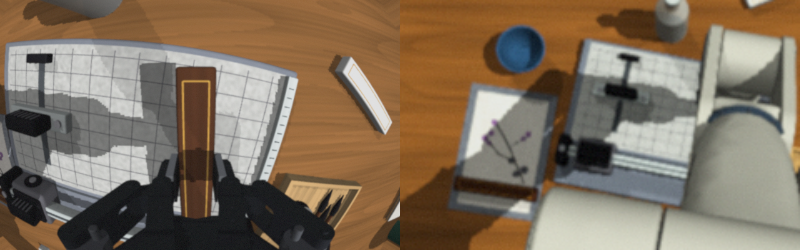

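The weight is held (2.2 N extra load), level and clear of the rail. I'll carry it on the robot side of the water bottle to the felt.

Run:
```python
from h import *
from workcell import *
import cv2
x=get_obs()["position"]
bot.servo_line([.52,-.08,.155],None,.15)
bot.reach([.45,.12,.16],ori(-7.8))
g=F(.076,0)
bot.servo_line(np.r_[g,.12],None,.2)
bot.servo_line(np.r_[g,.035],None,.1); st(get_obs())
z=.035
while z>.023:
    z-=.001
    bot.servo_line(np.r_[g,z],None,.02)
    if get_obs()["wrist_force"][2]>0.5: break
st(get_obs()); print(z)
c=vision.read_camera("wrist");t=vision.read_camera("scene")
im=np.hstack([cv2.resize(c["frame"],(400,250)),cv2.resize(t["frame"][160:285,350:550],(400,250))])
cv2.imwrite("pics/w3.png",im[:,:,::-1])
```

```text
t 11.0 pos [0.5643 0.3333 0.0356] w 0.0264 F [ 0.7 -0.1 -2.2]
t 13.2 pos [0.5638 0.333  0.0269] w 0.0265 F [-2.  -1.4  7.6]
0.025999999999999995
```

View pics/w3.png

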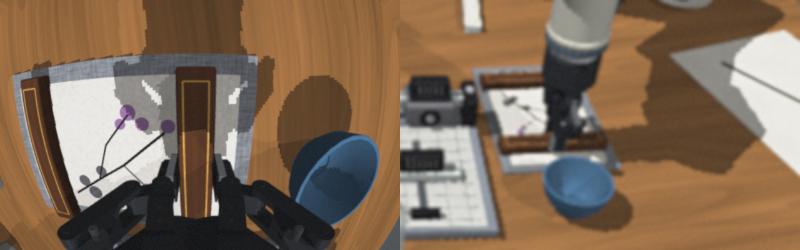

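The weight is on the felt, with contact at the predicted height (0.0269 m), parallel to the twin and clear of the bowl. I'll release it and then move the size stop.

Run:
```python
from h import *
from workcell import *
import cv2
g=get_obs()["position"]
hand.move_gripper(.046,30); st(get_obs())
bot.servo_line([g[0],g[1],.14],None,.1)
a=T(.044,.118)
bot.reach(np.r_[a,.15],ori(-10.3))
hand.move_gripper(.055,30)
bot.servo_line(np.r_[a,.062],None,.12); st(get_obs())
hand.move_gripper(0,40); st(get_obs())
u=T(1,0)-T(0,0)
p=np.array(get_obs()["position"][:2])
for s in np.arange(.05,.075,.002):
    bot.servo_line(np.r_[p+u*s,.062],None,.08 if s<.051 else .03)
    f=np.dot(get_obs()["wrist_force"][:2],u); print(round(s,3),round(f,1))
    if f<-18: break
st(get_obs())
```

```text
t 13.6 pos [0.5639 0.333  0.026 ] w 0.0460 F [ 0.3 -0.2  0.8]
t 16.9 pos [0.5984 0.1278 0.0626] w 0.0550 F [ 0.3  0.1 -0.5]
t 17.3 pos [0.5986 0.1277 0.063 ] w 0.0195 F [-0.7 -0.6  6.4]
0.05 2.3
0.052 -1.1
0.054 -0.6
0.056 -1.2
0.058 -1.6
0.06 -8.0
0.062 -15.3
0.064 -23.1
t 19.9 pos [0.6565 0.1168 0.0628] w 0.0192 F [-23.1   2.   25.2]
```

The end stop was felt at 58 mm of travel, exactly as predicted. Now the cutter head.

Run:
```python
from h import *
from workcell import *
import cv2
g=get_obs()["position"]
hand.move_gripper(.05,30); st(get_obs())
bot.servo_line([g[0],g[1],.16],None,.12)
a=T(-.085,.127)
bot.reach(np.r_[a,.16],ori(-10.3))
hand.move_gripper(.06,40)
bot.servo_line(np.r_[a,.092],None,.1); st(get_obs())
hand.move_gripper(0,40); st(get_obs())
u=T(0,-1)-T(0,0)
p=np.array(get_obs()["position"][:2])
for s in np.r_[.13,.25,np.arange(.254,.285,.002)]:
    bot.servo_line(np.r_[p+u*s,.092],None,.1 if s<.251 else .03)
    f=np.dot(get_obs()["wrist_force"][:2],u); print(round(s,3),round(f,1))
    if f<-18: break
st(get_obs())
g=get_obs()["position"]
hand.move_gripper(.06); bot.servo_line([g[0],g[1],.16],None,.12)
st(get_obs())
bot.reach([.30,.05,.30],ori(-10.3))
```

```text
t 20.3 pos [0.6618 0.1163 0.0619] w 0.0502 F [0.5 0.  0.2]
t 23.1 pos [0.4729 0.1597 0.0923] w 0.0601 F [-0.8  0.1  0.2]
t 23.5 pos [0.4736 0.1598 0.0928] w 0.0230 F [ 2.6 -0.8  6.6]
0.13 2.3
0.25 2.2
0.254 1.3
0.256 -0.2
0.258 -0.3
0.26 -0.6
0.262 0.1
0.264 0.2
0.266 -0.3
0.268 -14.0
0.27 -28.9
t 28.6 pos [ 0.4244 -0.1024  0.0927] w 0.0232 F [-2.1 29.7 21.4]
t 29.8 pos [ 0.4241 -0.1024  0.1596] w 0.0601 F [-0.2  0.6 -0.4]
```

The end stop was felt at 0.266 m, which matches the expected y = -0.138. I'll clear the arm and check with the cameras.

Run:
```python
from h import *
from workcell import *
import cv2
bot.goto_joints([-1.285, 0.353, 1.633, 0, 1.155, 0]); st(get_obs())
t=vision.read_camera("top"); pickle.dump(t,open("t9.pkl","wb"))
cv2.imwrite("pics/t9.png",cv2.resize(t["frame"][120:270,170:390],None,fx=3.6,fy=3.6,interpolation=cv2.INTER_CUBIC)[:,:,::-1])
```

```text
t 33.1 pos [ 0.1786 -0.5991  0.2487] w 0.0600 F [0.6 0.2 0.6]
```

View pics/t9.png

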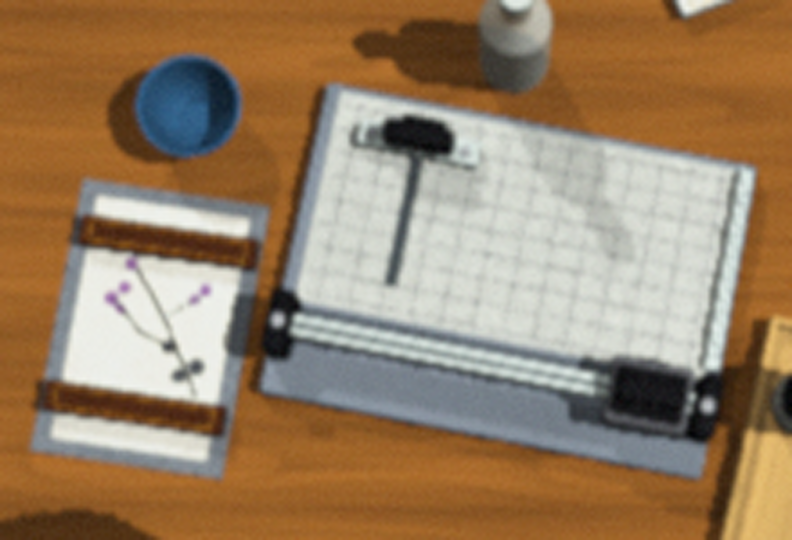

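The picture shows the weight across the bare end of the painting at (168,242), parallel to the twin. The head is against the post at (650,395), and the size stop is against its end block at (418,135). The bowl, bottle and twin haven't moved. One numeric check, then I'll hand in.

Run:
```python
from h import *
from workcell import *
c=pickle.load(open("t9.pkl","rb"))
P=lambda u,v,z:ray(c,(170+(u+.5)/3.6-.5,120+(v+.5)/3.6-.5),z)[:2]
def rel(p,o,y): a=np.radians(y);return np.array([[np.cos(a),np.sin(a)],[-np.sin(a),np.cos(a)]])@(p-o)
q=[P(u,v,.021) for u,v in [(82,216),(259,243),(254,269),(78,240)]]
e=(q[0]-q[1]+q[3]-q[2])/2
w=rel(np.mean(q,0),[.4885,.3433],-7.8);yaw=np.degrees(np.arctan2(-e[0],e[1]))+7.8
h=rel(P(649,395,.093),[.5335,.0194],-10.3);s=rel(P(418,135,.068),[.5335,.0194],-10.3)
print("weight in felt",w.round(3),"yaw err",round(yaw,1),"head",round(.138-h[1],3),"stop",round(s[0]+.008,3))
if .06<w[0]<.1 and abs(w[1])<.02 and abs(yaw)<6: hand_in(); print("handed in")
```

```text
weight in felt [ 0.075 -0.005] yaw err -0.6 head 0.273 stop 0.11
the job is handed in; nothing more can be done
handed in
```

The job is done and handed in at about 33 s of the 72 s allowed; the hand-in gives no verdict.

| Item | Last check | Needed |
|---|---|---|
| Paperweight along felt x | 75 mm | 55 to 105 mm |
| Paperweight off the felt's centre line | 5 mm | within 25 mm |
| Paperweight angle error | 0.6° | within about 10° |
| Cutter head travel | 0.273 m | above 0.271 m |
| Size stop travel | 0.110 m | above 0.105 m |

- **Paperweight:** I gripped it at its middle, drew it out from under the rail and set it down on the felt. Contact came at the predicted height, and it was let go only once it rested there.
- **Cutter head:** the last picture puts it only 2 mm inside its limit, and that reading is good to about 2 mm. The end stop was also felt as a sharp force rise after 0.266 m of travel, right where it was expected, so I trust it is home.
- **Size stop:** its end stop was felt after 58 mm, also as predicted.
- **Everything else:** in the last picture the twin, the bowl and the water bottle look unmoved. The ink bottle is only partly in that crop, but nothing was moved near it. The arm touches nothing.

No check failed or disagreed.

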